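Poke a stuck pipe plug up out of the sizing stand and bin it

ROBOT

A 6-joint arm with a two-finger parallel gripper is mounted at the origin on the work surface. World frame = base frame: x ahead of the robot, y to its left, z up, the work surface at z = 0. Lengths are in mm, angles in degrees, forces in N, time in s.
With the tool pointing down it reaches from about 350 to 950 mm from the base axis. Payload 17.4 kg.
Tool frame: the origin (TCP) lies midway between the tips of the shut fingers; the grasp point (between the pads) lies 19 mm behind it; z points along the fingers, y is the line along which they close (so a half turn about z gives the same grasp; the last joint's range is limited). The gripper opens to 93 mm and grips with 3 to 60 N. Pads are 15 mm wide; open, the fingers measure 128 mm over their backs; the gripper's body (75 mm by 188 mm) begins 65 mm behind the grasp point.
Start: joints at [62.235, 6.646, 82.598, -0, 90.757, -2.166], TCP at [291.664, 608.74, 218.646] pointing down, gripper open.
Joint ranges: [-162.19, 162.19], [-47.58, 125.68], [4.15, 143.07], [-65.23, 245.23], [0.69, 171.88], [-170.13, 170.13]. Speed limits (degrees/s): [108.29, 108.29, 127.2, 180, 180, 180].

INTERFACE

Orientations are given as [roll, pitch, yaw] about the fixed x, y, z axes, in that order (R = Rz(yaw) Ry(pitch) Rx(roll)).
In Python, from station import arm, get_image, workorder gives the robot as it stands.
- The arm moves only by the tool send_rows, never from a script. Its arguments are lists of equal length, an entry for each row: "dr": the turn, a rotation vector about the tool's x, y, z in rad, a list of three; "offset": the shift along the tool's x, y, z in mm, a list of three; "hand": the opening, from 0 (shut) to 1 (fully open). A call has 1 to 5 rows; each row shifts and turns the commanded pose from where the row before left it, along the tool's axes as they then stand; what a row does not reach is not made up. A row lasts 1/8 s, in which the tool goes at most 62.5 mm and 10.7 degrees, less where a joint would pass 70% of its speed; a pose out of reach is approached as far as the arm can. A call is refused whole if a number of a shift passes 62.5 or a number of a turn 0.188, either way. A call with a gripper value outside its range is refused whole. The fingers move at their own pace and stop on an object; "newtons" is the grip in N (left out, the last holds). Time passes only in rows, so rows that do not move let the fingers close. It gives the time, the measured TCP pose, the force, the opening and the grip force at its end, in the units of the state.
- arm.sense(): the state, without advancing time (a new reading comes with each control period).
- get_image(name): name is "scene" or "side" or "wrist"; returns a dict with "img" (420x560x3 uint8, red, green, blue), "camera_matrix" (3x3 intrinsics, pixels), "D" ([k1, k2, p1, p2, k3] as OpenCV has them; the pictures are not rectified), "world_from_camera" (4x4, takes a point from camera to world coordinates); the wrist camera has in their place "T_tool_cam" (4x4, takes a point from camera to tool coordinates, whose origin is the TCP and whose axes are the flange's). Camera axes: x right, y down, z forward; pixel columns grow to the right and rows downward; lengths in mm; the calibration is good to about 2 mm. A picture is of the moment at which its call begins: read the wrist's pose just before it. There is no depth.
- workorder.job_done(): hands the job in; it is judged then, once.
The state is a dict: "time_s": time; "joint_pos": joint angles; "dq": joint speeds; "effort": joint torques, N m; "ee_pos": TCP position; "tool_rot": TCP orientation; "ft_force": force on the tool from outside, world axes, zero at the start; "moment": the same for the moment, N m; "grip_width": finger opening in mm; "grasp_force": force on a finger pad.
Only numpy, scipy, OpenCV 4.12 (cv2) and the standard library are available. Lean on these libraries where they do the work, as an engineer would, in place of code of your own. Each camera call takes 0.05 s, during which the arm holds its last target. There are 200 camera calls.

TASK

The white pipe plug is stuck flush in the blue sizing stand. With the C-shaped push-out hook, feel for the slot under the stand and gently poke the plug up from below until it stands a good centimetre proud; then stand the hook back on the bench, clear of the stand. Pull the plug out with the gripper and set it gently in the cardboard bin, pressing hard on nothing and leaving the other things where they are.

Things in the scene. Friction and masses are not known exactly. Their poses are not given: they have to be found in the camera images.
- stand: Sizing stand, fixed. Blue block 80 (x) x 120 (y) x 30 mm on four thin posts (12 mm, at x +-33, y +-53 mm), open underneath on all sides. Origin on the bench under the socket; z up. Block top 103 mm over the bench, socket floor 73, underside of the dark steel backing plate (8 mm thick, 78 x 74 mm, right under the block) 65 mm. Pressing the hook on stand or plate with over 15 N bends it: not allowed.
- underside (a point): Point straight below the socket on the backing plate's underside, 65 mm over the bench. The plate's access slot is 14 mm long (stand's x) and 10 mm wide (stand's y). Clamped by hand, the slot is centred on this point in x, but lies anywhere up to 9 mm to either side of it along the stand's y. That offset is not measured: feel for the slot. Beyond it, 8 mm up, is the plug's flat bottom.
- socket (a point): Middle of the socket's mouth in the block's top face, 103 mm over the bench. Round upright hole 35.5 mm wide, 30 mm deep. Two sprung rubber pads in its wall (4 to 16 mm under the top face) pinch the plug: it takes some 4 to 20 N to slide it (more when pushed off-centre), and it stays at the height where it is left, if raised by no more than about 20 mm.
- plug_center (a point): Centre of the plug, half-way up: a solid white plastic cylinder 34 mm across, 28 mm high, about 40 g, flat at both ends, small grey square mark on top. At the start it stands on the socket's floor, its top 2 mm below the block's top. The hook must not press it with more than 30 N.
- hook: C-shaped push-out hook, 0.25 kg, standing on its shoe. Origin at the shoe's underside below the tip; z up; the C opens to its +x. Steel shoe x -62 to +18, 40 wide, 12 mm high; yellow spine x -60 to -50; yellow upper arm, 20 wide, z 108 to 120, x -60 to +13 mm. To use: hook's +x along the stand's x (or -x), slide shoe and tip under the block with the arm over it, then raise.
- hook_grip (a point): Where to grasp the hook: in the red grip straight over the tip, a block 26 mm (hook's x) x 20 mm (hook's y), from 120 to 156 mm above the shoe's underside; this point is at 140 mm. Grasp from above, the fingers closing along the hook's y.
- hook_tip (a point): Top of the hook's upright round steel tip, 8 mm across with a half-round end: 42 mm above the shoe's underside, 30 mm above the shoe's top, 98 mm straight below hook_grip.
- bin: Open cardboard bin, fixed to the bench: 190 (x) x 140 (y) x 45 mm high outside, walls 4 mm, floor 4 mm or so. Origin at the middle of its underside, z up.
- coupling: Bystander: white pipe coupling, a tube 60 mm across and 55 mm high, standing; origin at the middle of its underside. Leave alone.
- primer: Bystander: can with a red label, 60 mm across and 100 mm high; origin at the middle of its underside. Leave alone.
- nut: Bystander: brass collar 40 mm across and 20 mm high; origin at the middle of its underside. Leave alone.
- plug: The plug itself; origin at the middle of its underside, 14 mm below plug_center.
Mind the look-alikes: they are no part of the job. Leave any orange or pink look-alike of the hook alone.

How it is judged (in metres and radians):
On the way, in this order (a step that is already met when the one before it is completed fails the run):
1. the hook holds the plug poked up, its top at least 6 mm over the block, the plug still upright in its socket and not touched by the fingers (z of plug_center in the frame of socket between -0.008 and 0.012 m and horizontal distance between plug_center and socket below 0.005 m and angle between plug_center's own z axis and vertical below 0.15 rad and contact force between hook and plug above 0.2 N and contact force between the fingers and plug below 0.1 N), for 0.1 s.
2. the hook is let go, standing upright on the bench with its tip more than 70 mm from the socket's axis, the plug still in its socket (angle between hook's own z axis and vertical below 0.08 rad and height (world z) of hook below 0.004 m and horizontal distance between hook_tip and socket above 0.07 m and contact force between the fingers and hook below 0.1 N and linear speed of hook below 0.02 m/s and horizontal distance between plug_center and socket below 0.01 m), for 0.2 s.
At the end, for the whole second after the job is handed in: The plug lies at rest in the bin (its centre inside the walls and less than 40 mm over the bench), and the hook stands upright (within 0.08 rad) on the bench with its tip more than 70 mm from the socket's axis (x of plug_center in the frame of bin between -0.095 and 0.095 m and y of plug_center in the frame of bin between -0.07 and 0.07 m and height (world z) of plug_center below 0.04 m and linear speed of each of plug, hook below 0.02 m/s and angle between hook's own z axis and vertical below 0.08 rad and height (world z) of hook below 0.004 m and horizontal distance between hook_tip and socket above 0.07 m); the robot touches nothing.
It fails at once if the hook presses on the stand or its backing plate with more than 15 N (contact force between hook and stand above 15 N).
It fails at once if the hook presses on the plug with more than 30 N (contact force between hook and plug above 30 N).
It fails at once if the plug is dropped or thrown into the bin (faster than 0.75 m/s inside it) (x of plug_center in the frame of bin between -0.095 and 0.095 m and y of plug_center in the frame of bin between -0.07 and 0.07 m and height (world z) of plug_center below 0.05 m and linear speed of plug above 0.75 m/s).
It fails at once if the coupling, the can or the brass collar is moved by more than 30 mm (distance of any of coupling, primer, nut from where it was at the start of the episode above 0.03 m).
It also fails if it takes over 64 s, if anything falls off the work surface, if the arm or the gripper's body presses on something with over 40 N, if the wrist force passes 120 N, or if a joint passes its speed limit or range.

## Working session

There is one attempt and no reset: what is moved stays moved. The work goes in short steps, Python scripts to look and compute and a tool call to move; the robot and the scene stay as the last step left them, time stands still between calls to the robot, and variables do not carry over. Pictures are saved under pics/ and viewed, at most 10 in all, crops included, and the job is handed in when it is done.

Besides the shell and the picture viewer there is one more tool, called after "Emit:" as name(argument=value, ...), one argument or row to a line, values as JSON. send_rows: Moves the arm, as the interface text tells. Its arguments: {"type":"object","properties":{"dr":{"type":"array","items":{"type":"array","items":{"type":"number"}}},"offset":{"type":"array","items":{"type":"array","items":{"type":"number"}}},"hand":{"type":"array","items":{"type":"number"}},"newtons":{"type":"number"}},"required":["dr","offset","hand"]}

```bash
mkdir -p pics; python3 - <<'E'
from station import arm,get_image
import cv2,numpy as np
s=arm.sense();print(s)
for n in("scene","side","wrist"):
    d=get_image(n);cv2.imwrite(f"pics/{n}0.png",d["img"][:,:,::-1])
    print(n,[ (k,np.round(v,3).tolist()) for k,v in d.items() if k!="img"])
    np.savez(f"pics/{n}0.npz",**d)
E
```

```text
{'time_s': 0.0, 'joint_pos': array([ 6.22363621e+01,  6.67468591e+00,  8.26369193e+01,  1.23043426e-03,
        9.07555615e+01, -2.16706761e+00]), 'dq': array([ 0.12240655,  0.11568207,  0.02233811,  0.00094308, -0.01438094,
       -0.01796947]), 'effort': array([-5.90228825e-03, -7.21239352e+01, -6.22630119e+01,  7.77677097e-02,
        2.34840915e-02, -1.50069041e-04]), 'ee_pos': array([291.54072792, 608.56334061, 217.88585554]), 'tool_rot': array([-1.79932928e+02, -3.76927076e-03,  1.54403443e+02]), 'ft_force': array([-0.17456297, -0.30055312,  0.09013973]), 'moment': array([-0.01894648, -0.00101411, -0.04113684]), 'grasp_force': 0.0, 'grip_width': 92.7888185300943}
scene [('camera_matrix', [[400.552, 0.0, 279.478], [0.0, 400.552, 198.547], [0.0, 0.0, 1.0]]), ('D', [0.017, 0.0, 0.0, 0.0, 0.0]), ('world_from_camera', [[0.364, 0.688, -0.627, 1090.655], [0.931, -0.257, 0.259, -204.784], [0.017, -0.678, -0.735, 665.042], [0.0, 0.0, 0.0, 1.0]])]
side [('camera_matrix', [[516.381, 0.0, 288.051], [0.0, 516.381, 208.551], [0.0, 0.0, 1.0]]), ('D', [-0.097, 0.0, 0.0, 0.0, 0.0]), ('world_from_camera', [[0.697, -0.371, 0.613, -103.672], [-0.717, -0.373, 0.589, -715.679], [0.01, -0.85, -0.526, 713.06], [0.0, 0.0, 0.0, 1.0]])]
wrist [('camera_matrix', [[328.078, 0.0, 274.564], [0.0, 328.078, 211.706], [0.0, 0.0, 1.0]]), ('D', [-0.057, 0.0, 0.0, 0.0, 0.0]), ('T_tool_cam', [[0.001, -0.956, -0.293, 81.424], [1.0, 0.001, 0.001, 0.82], [-0.0, -0.293, 0.956, -165.5], [0.0, 0.0, 0.0, 1.0]])]
```

View pics/scene0.png

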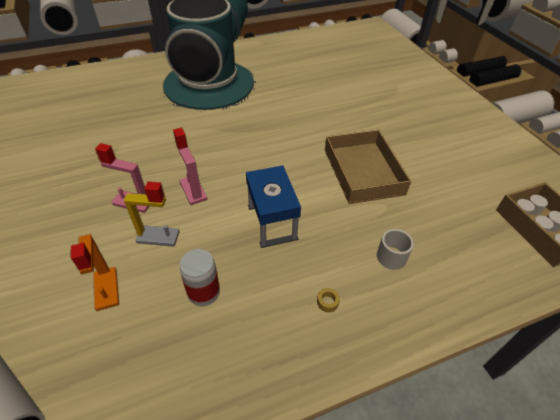

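View pics/side0.png

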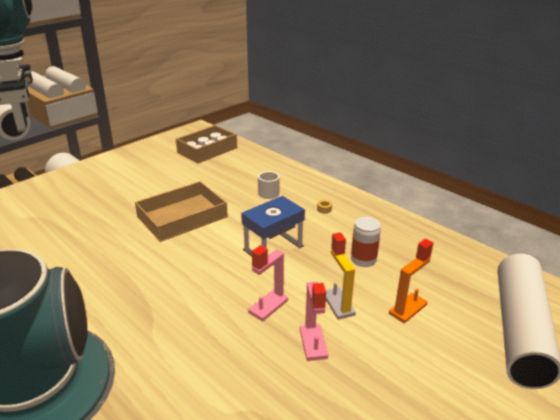

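Scene view: the yellow/grey hook has its red grip at (154,192) and shoe at (158,236). The look-alikes are pink, with grips at (105,154) and (181,139), and orange at (80,258). The blue stand's top is at (272,190), the bin at (366,165), the can at (200,278), the collar at (328,299) and the coupling at (395,249). I choose the yellow hook and check it in a close crop.

```bash
python3 - <<'E'
import cv2
a=cv2.imread("pics/scene0.png")[150:260,90:310]; b=cv2.imread("pics/side0.png")[190:330,230:380]
cv2.imwrite("pics/c1.png",cv2.resize(a,None,fx=3.6,fy=3.6,interpolation=cv2.INTER_CUBIC))
cv2.imwrite("pics/c2.png",cv2.resize(b,None,fx=4,fy=4,interpolation=cv2.INTER_CUBIC))
E
```

```text
(no output)
```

View pics/c1.png

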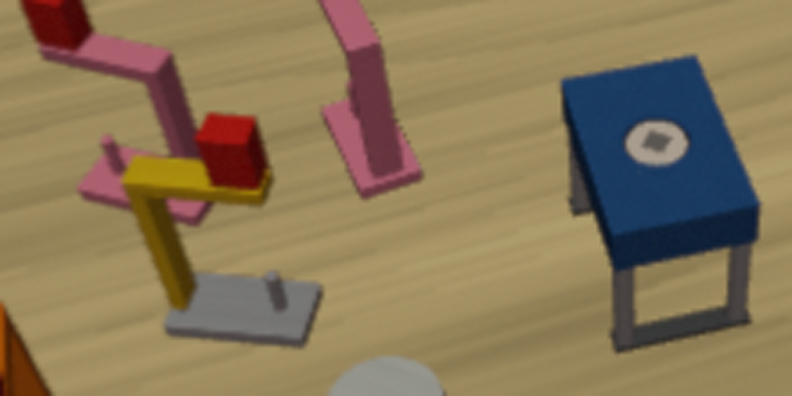

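View pics/c2.png

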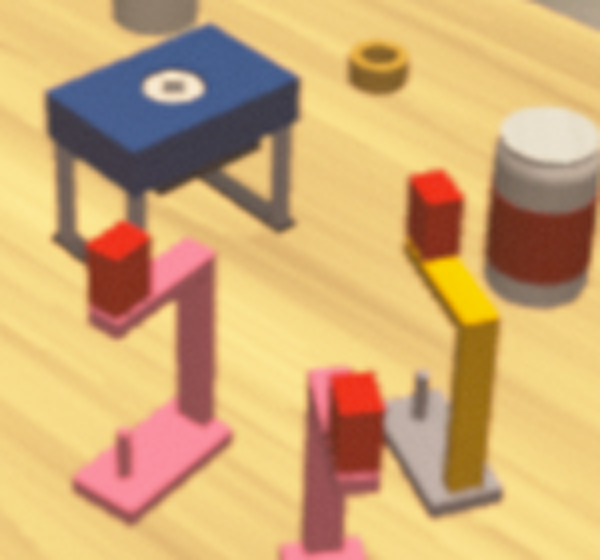

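The crops confirm the choice: yellow spine and arm, grey shoe, red grip (scene ≈(154,192)), and the tip at scene (165.6,225.8) and side (335,284). The stand has sills at its y ends and is open along x. Next, fit the poses.

```bash
cat > h.py <<'E'
import numpy as np,cv2
from scipy.optimize import least_squares
C={n:dict(np.load(f"pics/{n}0.npz")) for n in("scene","side")}
def proj(n,P):
    c=C[n];M=np.linalg.inv(c["world_from_camera"]);
    return cv2.projectPoints(np.asarray(P,float).reshape(-1,3),cv2.Rodrigues(M[:3,:3])[0],M[:3,3],c["camera_matrix"],c["D"])[0][:,0]
def world(p,pts):
    x,y,t=p;c,s=np.cos(t),np.sin(t);P=np.array(pts,float)
    return np.c_[x+c*P[:,0]-s*P[:,1],y+s*P[:,0]+c*P[:,1],P[:,2]]
def fit(obs,p0s):
    def f(p):return np.concatenate([(proj(n,world(p,[o[0] for o in ob]))-[o[1] for o in ob]).ravel() for n,ob in obs.items()])
    r=min((least_squares(f,p,loss="soft_l1",x_scale=[10,10,.1]) for p in p0s),key=lambda r:r.cost)
    print(r.x[:2].round(1),np.degrees(r.x[2]).round(1),"res",f(r.x).round(1).reshape(-1,2).tolist());return r.x
A=lambda u,v:(90+u/3.6,150+v/3.6)
B=lambda u,v:(230+u/4,190+v/4)
E
python3 - <<'E'
from h import *
sp=lambda x,y:[(x,y,a) for a in np.radians(range(-180,180,30))]
sc=[(657,143),(562,80),(697,57),(757,205),(613,240)]; sd=[(174,87),(48,96),(210,24),(299,78),(135,153)]
# corner order search
best=[]
for k in range(4):
  L=[(-40,-60,103),(40,-60,103),(40,60,103),(-40,60,103)]
  for rev in(0,):
    pass
print("stand scene-only")
def grnd(n,uv,z):
    c=C[n];q=cv2.undistortPoints(np.array([[uv]],float),c["camera_matrix"],c["D"])[0,0];T=c["world_from_camera"]
    d=T[:3,:3]@[*q,1];o=T[:3,3];return (o+d*(z-o[2])/d[2])[:2].round(1)
for p in sc: print(grnd("scene",A(*p),103))
for p in sd: print(grnd("side",B(*p),103))
print("bin");
for p in[(327,139),(377,132),(407,181),(352,192)]:print(grnd("scene",p,45))
print(grnd("side",(182,205),45))
print("others can,nut,coup",grnd("scene",(198,259),100),grnd("scene",(328,297),20),grnd("scene",(396,240),55))
print("pink/orange grips top",grnd("scene",(105,150),156),grnd("scene",(180,134),156),grnd("scene",(80,252),156))
S=[((0,0,42),A(272,272)),((-60,10,120),A(130,158)),((18,20,0),A(303,346)),((18,-20,12),A(322,286))]
D=[((0,0,42),B(421,374)),((0,0,156),B(436,187)),((-62,20,0),B(500,492)),((-62,-20,0),B(435,514)),((-60,0,120),B(480,320))]
# sign-agnostic first: centre-line only
c1={"scene":[S[0]],"side":[D[0],D[1],D[4]]}
p=fit(c1,sp(600,-100))
for sg in(1,-1):
  m=lambda ob:[((a[0],a[1]*sg,a[2]),b) for a,b in ob]
  fit({"scene":m([S[0],S[2],S[3]]),"side":m(D)},[p])
E
```

```text
stand scene-only
[584.3 -11. ]
[519.5 -43.8]
[528.1  34.7]
[644.4  21.9]
[640.6 -56.2]
[574.6 -20.2]
[518.8  22.1]
[637.9  14.4]
[630.8 -62.8]
[514.1 -52.4]
bin
[417.2 194.9]
[435.6 324.7]
[610.7 296.8]
[597.9 166.5]
[499.9 228.9]
others can,nut,coup [ 689.  -184.1] [793.6  16.5] [747.2 178.7]
pink/orange grips top [ 421. -293.] [ 421.1 -148.9] [ 653.1 -349.6]
[ 543.2 -229.2] 61.6 res [[-3.6, -0.8], [0.0, -1.1], [-0.1, -0.9], [-0.0, -0.2]]
[ 542.9 -228.7] 63.1 res [[-3.3, -1.0], [3.3, -15.5], [-8.4, 13.1], [-0.2, -1.2], [-0.4, -0.9], [-18.2, 7.4], [16.7, -2.6], [0.4, -0.4]]
[ 546.7 -225.4] 63.6 res [[-1.3, -0.0], [0.1, 0.9], [-1.0, -1.6], [-0.3, -2.8], [-0.5, -2.4], [0.5, 1.0], [-1.7, 0.1], [0.5, -2.2]]
```

Emit:
send_rows(
  dr=[
    [0,0,0],
    [0,0,0],
    [0,0,0],
    [0,0,0],
    [0,0,0],
  ],
  offset=[
    [-39,-43,-3],
    [-39,-43,-3],
    [-39,-43,-3],
    [-39,-43,-3],
    [-39,-43,-3],
  ],
  hand=[1,1,1,1,1],
)

```text
time_s: 0.78
ee_pos: [374.7, 328.8, 233.6]
tool_rot: [180.0, 0.0, 154.4]
ft_force: [0.9, -0.7, 0.6]
grip_width: 92.6
grasp_force: 0.0
```

Emit:
send_rows(
  dr=[
    [0,0,0.1],
    [0,0,0.1],
    [0,0,0.1],
    [0,0,0],
    [0,0,0],
  ],
  offset=[
    [-39,-43,-3],
    [-35,-47,-3],
    [-30,-50,-3],
    [-25,-52,-3],
    [-25,-52,-3],
  ],
  hand=[1,1,1,1,1],
)

```text
time_s: 1.4
ee_pos: [355.6, 46.9, 248.6]
tool_rot: [180.0, 0.0, 137.2]
ft_force: [0.7, -1.8, 0.3]
grip_width: 92.8
grasp_force: 0.0
```

```bash
cat > plan.py <<'E'
import sys,numpy as np
from scipy.spatial.transform import Rotation as R
from station import arm
s=arm.sense()
def plan(t,yaw,n,p=None,y0=None):
    p=np.array(s["ee_pos"] if p is None else p);y0=s["tool_rot"][2] if y0 is None else y0
    dy=(y0-yaw+180)%360-180;dt=np.radians(dy)/n
    T=np.array(t,float)
    for i in range(n):
        r=R.from_euler("xyz",[180,0,y0-dy*i/n],degrees=True)
        o=r.inv().apply((T-p)/(n-i)).round(1);p=p+r.apply(o);print([0,0,round(dt,3)],o.tolist())
if __name__=="__main__":
    a=[float(v) for v in sys.argv[1:]];plan(a[:3],a[3],int(a[4]))
E
python3 plan.py 545 -227 258 63.6 8
```

```text
[0, 0, np.float64(0.161)] [-40.6, -9.1, -1.2]
[0, 0, np.float64(0.161)] [-41.6, -2.4, -1.2]
[0, 0, np.float64(0.161)] [-41.4, 4.2, -1.2]
[0, 0, np.float64(0.161)] [-40.2, 10.8, -1.2]
[0, 0, np.float64(0.161)] [-37.9, 17.1, -1.1]
[0, 0, np.float64(0.161)] [-34.7, 22.9, -1.2]
[0, 0, np.float64(0.161)] [-30.6, 28.2, -1.1]
[0, 0, np.float64(0.161)] [-25.8, 32.8, -1.2]
```

Emit:
send_rows(
  dr=[
    [0,0,0.161],
    [0,0,0.161],
    [0,0,0.161],
    [0,0,0.161],
  ],
  offset=[
    [-40.6,-9,-1],
    [-41.6,-2.4,-1],
    [-41.4,4.2,-1],
    [-40.2,10.8,-1],
  ],
  hand=[1,1,1,1],
)

```text
time_s: 1.9
ee_pos: [451.6, -90.0, 252.6]
tool_rot: [180.0, -0.0, 100.0]
ft_force: [-0.1, 1.1, 0.4]
grip_width: 93.2
grasp_force: 0.0
```

Emit:
send_rows(
  dr=[
    [0,0,0.161],
    [0,0,0.161],
    [0,0,0.161],
    [0,0,0.161],
    [0,0,0],
  ],
  offset=[
    [-38,17,-1],
    [-34.7,23,-1],
    [-30.6,28,-1],
    [-26,33,-1],
    [0,0,0],
  ],
  hand=[1,1,1,1,1],
)

```text
time_s: 2.52
ee_pos: [546.1, -227.9, 255.4]
tool_rot: [-179.9, 0.0, 63.2]
ft_force: [0.0, 1.3, -0.9]
grip_width: 93.0
grasp_force: 0.0
```

```bash
python3 - <<'E'
from station import arm,get_image
import cv2,numpy as np
s=arm.sense();print(s["ee_pos"],s["tool_rot"],s["time_s"])
d=get_image("wrist");np.savez("pics/w1.npz",ee=s["ee_pos"],rot=s["tool_rot"],**d)
cv2.imwrite("pics/w1.png",cv2.resize(d["img"][:,:,::-1],(800,600),interpolation=cv2.INTER_CUBIC))
E
```

```text
[ 546.07000951 -227.8977988   255.36381397] [-1.79889751e+02  1.16470908e-02  6.32082175e+01] 2.525
```

View pics/w1.png

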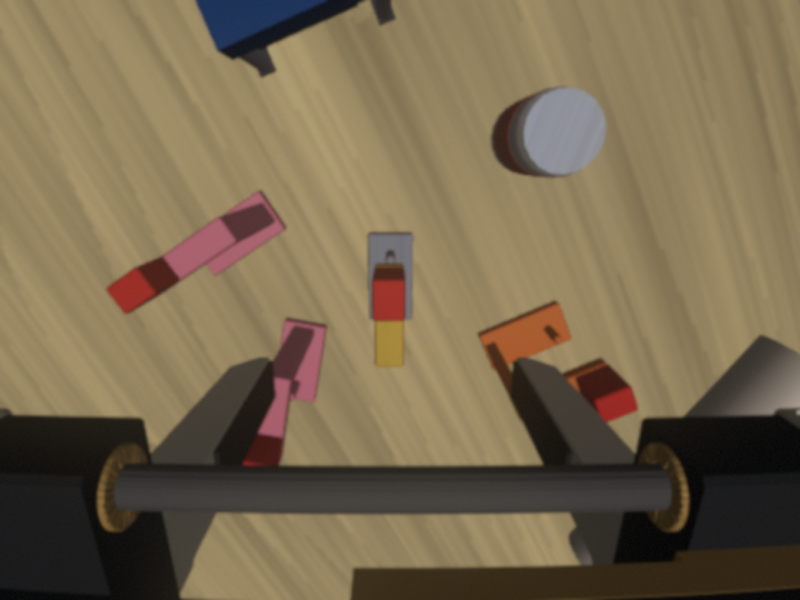

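The wrist picture shows the yellow hook upright in the frame and aligned with the tool. The grip top spans (373,281) to (405,320), the shoe's front edge (369–412,234), and the tip is at (390,254). The can is at (565,132) and the stand's corner at top left.

```bash
cat >> h.py <<'E'
from scipy.spatial.transform import Rotation as R
def wr(f,uv,z):
    w=np.load(f);q=cv2.undistortPoints(np.array([[uv]],float),w["camera_matrix"],w["D"])[0,0]
    r=R.from_euler("xyz",w["rot"],degrees=True).as_matrix();T=w["T_tool_cam"]
    o=r@T[:3,3]+w["ee"];d=r@T[:3,:3]@[*q,1];return (o+d*(z-o[2])/d[2])[:2].round(1)
E
python3 - <<'E'
from h import *
f="pics/w1.npz"
for uv,z in[((389,300.5),156),((390,251),42),((369,234),12),((412,233),12),((376,366),120),((403,366),120),((565,132),100),((220,50),103),((367,0),103)]:
    print(uv,z,wr(f,(uv[0]*.7,uv[1]*.7),z))
E
```

```text
(389, 300.5) 156 [ 546.  -224.6]
(390, 251) 42 [ 549.4 -217.5]
(369, 234) 12 [ 537.  -200.8]
(412, 233) 12 [ 571.  -216.9]
(376, 366) 120 [ 511.  -272.9]
(403, 366) 120 [ 527.9 -281.4]
(565, 132) 100 [ 692.5 -188.6]
(220, 50) 103 [517.9 -45.9]
(367, 0) 103 [612.2 -63.3]
```

Emit:
send_rows(
  dr=[
    [0,0,-0.012],
    [0,0,0],
    [0,0,0],
    [0,0,0],
    [0,0,0],
  ],
  offset=[
    [3,-1.6,40],
    [0,0,40],
    [0,0,35],
    [0,0,17],
    [0,0,0],
  ],
  hand=[1,1,1,1,1],
  newtons=50,
)

```text
time_s: 3.2
ee_pos: [545.0, -222.2, 124.4]
tool_rot: [-179.9, -0.0, 64.2]
ft_force: [-0.5, 0.1, -0.6]
grip_width: 93.1
grasp_force: 0.0
```

Emit:
send_rows(
  dr=[
    [0,0,0],
    [0,0,0],
    [0,0,0],
    [0,0,0],
    [0,0,0],
  ],
  offset=[
    [0,0,0],
    [0,0,0],
    [0,0,0],
    [0,0,0],
    [0,0,0],
  ],
  hand=[0,0,0,0,0],
)

```text
time_s: 3.82
ee_pos: [545.4, -222.8, 124.7]
tool_rot: [180.0, 0.0, 64.1]
ft_force: [-0.5, -0.4, 0.5]
grip_width: 47.5
grasp_force: 0.0
```

Emit:
send_rows(
  dr=[
    [0,0,0],
    [0,0,0],
    [0,0,0],
  ],
  offset=[
    [0,0,0],
    [0,0,0],
    [0,0,0],
  ],
  hand=[0,0,0],
)

```text
time_s: 4.2
ee_pos: [545.3, -222.7, 124.6]
tool_rot: [-180.0, -0.0, 64.1]
ft_force: [-0.5, -0.3, -0.5]
grip_width: 19.7
grasp_force: 49.9
```

```bash
python3 plan.py 579 -118 133 84.5 4
```

```text
[0, 0, np.float64(-0.089)] [27.2, -3.9, -2.1]
[0, 0, np.float64(-0.089)] [27.5, -1.4, -2.1]
[0, 0, np.float64(-0.089)] [27.5, 1.0, -2.1]
[0, 0, np.float64(-0.089)] [27.2, 3.5, -2.1]
```

Emit:
send_rows(
  dr=[
    [0,0,0],
    [0,0,-0.089],
    [0,0,-0.089],
    [0,0,-0.089],
    [0,0,-0.089],
  ],
  offset=[
    [0,0,-8.4],
    [27.2,-3.9,0],
    [27.5,-1.4,0],
    [27.5,1,0],
    [27.2,3.5,0],
  ],
  hand=[0,0,0,0,0],
)

```text
time_s: 4.82
ee_pos: [579.3, -117.2, 133.5]
tool_rot: [180.0, -0.0, 84.7]
ft_force: [-0.1, -0.4, -2.3]
grip_width: 19.4
grasp_force: 49.9
```

Emit:
send_rows(
  dr=[
    [0,0,0],
    [0,0,0],
  ],
  offset=[
    [0,0,0],
    [0,0,0],
  ],
  hand=[0,0],
)

```text
time_s: 5.08
ee_pos: [578.9, -118.4, 133.2]
tool_rot: [-180.0, 0.0, 84.4]
ft_force: [0.7, 0.3, -2.7]
grip_width: 19.5
grasp_force: 49.9
```

```bash
python3 - <<'E'
from station import arm,get_image
import cv2,numpy as np
s=arm.sense();print(s["ee_pos"],s["tool_rot"],s["time_s"],s["ft_force"],s["moment"])
d=get_image("wrist");np.savez("pics/w2.npz",ee=s["ee_pos"],rot=s["tool_rot"],**d)
cv2.imwrite("pics/w2.png",cv2.resize(d["img"][:300,:,::-1],(800,429),interpolation=cv2.INTER_CUBIC))
E
```

```text
[ 578.9166095  -118.44968078  133.21078246] [-1.79993386e+02  1.38128777e-02  8.44355626e+01] 5.075 [ 0.69389529  0.30505231 -2.71963556] [ 0.01871622  0.10410522 -0.0133975 ]
```

View pics/w2.png

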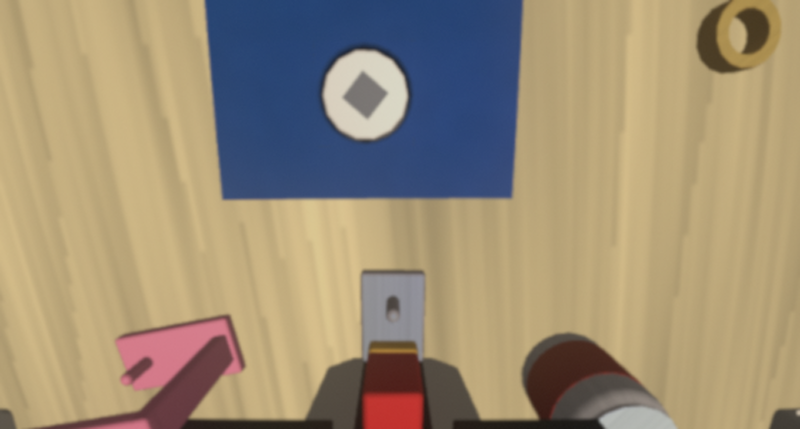

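The picture shows the plug's top at (365,94), the block's near corners at (224,198) and (512,197), the shoe's front edge at (362–424,271), and the tip's rounded top near (393,314).

```bash
python3 - <<'E'
from h import *
f="pics/w2.npz"
for uv,z in[((365,94),102),((224,198),103),((512,197),103),((207,5),103),((522,5),103),((362,271),20.5),((424,271),20.5),((393,314),50.5)]:
    print(uv,z,wr(f,(uv[0]*.7,uv[1]*.7),z))
w=np.load(f);d=w["img"][:,:,::-1]
hsv=cv2.cvtColor(np.ascontiguousarray(d),cv2.COLOR_BGR2HSV)
m=cv2.inRange(hsv,(100,120,40),(125,255,255));m=cv2.morphologyEx(m,cv2.MORPH_OPEN,np.ones((3,3)))
x=[]
for r in range(10,130,10):
    c=np.flatnonzero(m[r]);x.append((wr(f,(c[0],r),103),wr(f,(c[-1]+1,r),103)))
x=np.array(x);
for k in(0,1):
    p=np.polyfit(x[:,k,1],x[:,k,0],1);print("side edge angle",90-np.degrees(np.arctan(p[0])),p,"x at y=-15",np.polyval(p,-15))
b=np.array([wr(f,(c,np.flatnonzero(m[:,c])[-1]+1),103) for c in range(170,350,10)])
p=np.polyfit(b[:,0],b[:,1],1);print("near edge",np.degrees(np.arctan(p[0])),p,np.polyval(p,580))
wh=cv2.inRange(hsv,(0,0,130),(180,70,255));wh[140:]=0;wh[:, :200]=0;wh[:,320:]=0
cs=max(cv2.findContours(wh,0,2)[0],key=cv2.contourArea);e=cv2.fitEllipse(cs);print(e,wr(f,e[0],101))
E
```

```text
(365, 94) 102 [579.5 -10.6]
(224, 198) 103 [517.2 -44.5]
(512, 197) 103 [635.3 -55.6]
(207, 5) 103 [523.8  27.2]
(522, 5) 103 [641.5  15.3]
(362, 271) 20.5 [563.1 -99.5]
(424, 271) 20.5 [ 600.7 -103.1]
(393, 314) 50.5 [ 580.2 -118.8]
side edge angle 85.32689759616443 [8.17423592e-02 5.21432623e+02] x at y=-15 520.2064874336578
side edge angle 84.67799370128031 [9.31545967e-02 6.39711022e+02] x at y=-15 638.3137027049098
near edge -5.405433102047826 [-0.0946235   4.98291197] -49.89872085537031
((255.33026123046875, 65.77106475830078), (58.038761138916016, 61.90400695800781), 172.1162567138672) [579.4 -10.4]
```

Emit:
send_rows(
  dr=[
    [0,0,-0.006],
    [0,0,0],
    [0,0,0],
    [0,0,0],
    [0,0,0],
  ],
  offset=[
    [20,-11.4,0],
    [30,0,0],
    [30,0,0],
    [28,0,-4],
    [0,0,-4],
  ],
  hand=[0,0,0,0,0],
)

```text
time_s: 5.75
ee_pos: [577.1, -7.9, 141.3]
tool_rot: [-180.0, -0.0, 84.9]
ft_force: [0.9, -0.3, -2.6]
grip_width: 19.8
grasp_force: 49.9
```

Emit:
send_rows(
  dr=[
    [0,0,0],
    [0,0,0],
  ],
  offset=[
    [0,0,-2],
    [0,0,0],
  ],
  hand=[0,0],
)

```text
time_s: 6.0
ee_pos: [577.4, -10.1, 143.2]
tool_rot: [180.0, 0.0, 84.8]
ft_force: [0.0, -1.2, -2.2]
grip_width: 19.5
grasp_force: 49.9
```

Emit:
send_rows(
  dr=[
    [0,0,0],
    [0,0,0],
    [0,0,0],
  ],
  offset=[
    [0,0,-2],
    [0,0,-1],
    [0,0,0],
  ],
  hand=[0,0,0],
)

```text
time_s: 6.38
ee_pos: [577.6, -9.6, 146.1]
tool_rot: [180.0, 0.0, 84.8]
ft_force: [0.7, -0.3, -2.3]
grip_width: 19.5
grasp_force: 49.9
```

Emit:
send_rows(
  dr=[
    [0,0,0],
    [0,0,0],
  ],
  offset=[
    [0,0,-1],
    [0,0,0],
  ],
  hand=[0,0],
)

```text
time_s: 6.62
ee_pos: [577.6, -9.4, 147.1]
tool_rot: [180.0, 0.0, 84.8]
ft_force: [-0.9, -0.6, -1.8]
grip_width: 19.6
grasp_force: 49.9
```

Emit:
send_rows(
  dr=[
    [0,0,0],
    [0,0,0],
  ],
  offset=[
    [0,0,-0.7],
    [0,0,0],
  ],
  hand=[0,0],
)

```text
time_s: 6.88
ee_pos: [577.6, -9.4, 147.8]
tool_rot: [180.0, -0.0, 84.8]
ft_force: [-0.6, -0.5, -2.7]
grip_width: 19.9
grasp_force: 49.9
```

Emit:
send_rows(
  dr=[
    [0,0,0],
    [0,0,0],
  ],
  offset=[
    [0,0,-0.6],
    [0,0,0],
  ],
  hand=[0,0],
)

```text
time_s: 7.12
ee_pos: [577.5, -9.4, 148.4]
tool_rot: [-180.0, 0.0, 84.8]
ft_force: [0.2, -0.6, -2.5]
grip_width: 19.6
grasp_force: 49.9
```

Emit:
send_rows(
  dr=[
    [0,0,0],
    [0,0,0],
  ],
  offset=[
    [0,0,-0.4],
    [0,0,0],
  ],
  hand=[0,0],
)

```text
time_s: 7.38
ee_pos: [577.5, -9.5, 148.7]
tool_rot: [-180.0, 0.0, 84.8]
ft_force: [0.4, 0.1, -3.2]
grip_width: 19.7
grasp_force: 49.9
```

Emit:
send_rows(
  dr=[
    [0,0,0],
    [0,0,0],
  ],
  offset=[
    [0,0,-0.4],
    [0,0,0],
  ],
  hand=[0,0],
)

```text
time_s: 7.62
ee_pos: [577.5, -9.4, 149.1]
tool_rot: [-180.0, 0.0, 84.8]
ft_force: [-0.6, -0.7, -3.7]
grip_width: 19.6
grasp_force: 49.9
```

Emit:
send_rows(
  dr=[
    [0,0,0],
    [0,0,0],
  ],
  offset=[
    [0,0,-0.4],
    [0,0,0],
  ],
  hand=[0,0],
)

```text
time_s: 7.88
ee_pos: [577.4, -9.4, 149.5]
tool_rot: [-180.0, 0.0, 84.8]
ft_force: [-0.9, -0.2, -3.7]
grip_width: 19.5
grasp_force: 49.9
```

Emit:
send_rows(
  dr=[
    [0,0,0],
    [0,0,0],
  ],
  offset=[
    [0,0,-0.5],
    [0,0,0],
  ],
  hand=[0,0],
)

```text
time_s: 8.12
ee_pos: [577.3, -9.4, 149.9]
tool_rot: [-180.0, 0.0, 84.8]
ft_force: [-1.4, -0.1, -5.4]
grip_width: 19.8
grasp_force: 49.9
```

Emit:
send_rows(
  dr=[
    [0,0,0],
    [0,0,0],
  ],
  offset=[
    [0,0,-0.5],
    [0,0,0],
  ],
  hand=[0,0],
)

```text
time_s: 8.38
ee_pos: [577.2, -9.4, 150.3]
tool_rot: [-179.9, 0.0, 84.8]
ft_force: [-4.4, -0.1, -7.1]
grip_width: 19.3
grasp_force: 49.9
```

The side force to −x shows the rounded tip riding on the slot's +x edge, so the slot lies about 2 mm further toward −x. I'll back off, shift and try again.

Emit:
send_rows(
  dr=[
    [0,0,0],
    [0,0,0],
    [0,0,0],
    [0,0,0],
  ],
  offset=[
    [0,0,2],
    [0,-2.2,0],
    [0,0,-1.5],
    [0,0,0],
  ],
  hand=[0,0,0,0],
)

```text
time_s: 8.88
ee_pos: [575.6, -9.3, 150.5]
tool_rot: [179.9, 0.0, 84.8]
ft_force: [-0.5, -0.9, -2.1]
grip_width: 19.6
grasp_force: 49.9
```

Emit:
send_rows(
  dr=[
    [0,0,0],
    [0,0,0],
    [0,0,0],
  ],
  offset=[
    [0,0,-0.7],
    [0,0,-0.5],
    [0,0,0],
  ],
  hand=[0,0,0],
)

```text
time_s: 9.25
ee_pos: [575.4, -9.2, 151.3]
tool_rot: [180.0, -0.0, 84.8]
ft_force: [0.2, -1.0, -2.8]
grip_width: 19.4
grasp_force: 49.9
```

Emit:
send_rows(
  dr=[
    [0,0,0],
    [0,0,0],
    [0,0,0],
  ],
  offset=[
    [0,0,-0.7],
    [0,0,-0.7],
    [0,0,0],
  ],
  hand=[0,0,0],
)

```text
time_s: 9.62
ee_pos: [575.4, -9.2, 152.7]
tool_rot: [180.0, -0.0, 84.8]
ft_force: [-0.4, -0.6, -2.4]
grip_width: 19.6
grasp_force: 49.9
```

Emit:
send_rows(
  dr=[
    [0,0,0],
    [0,0,0],
    [0,0,0],
  ],
  offset=[
    [0,0,-0.7],
    [0,0,-0.7],
    [0,0,0],
  ],
  hand=[0,0,0],
)

```text
time_s: 10.0
ee_pos: [575.4, -9.3, 154.1]
tool_rot: [180.0, 0.0, 84.8]
ft_force: [0.3, -0.0, -2.7]
grip_width: 19.6
grasp_force: 49.9
```

Emit:
send_rows(
  dr=[
    [0,0,0],
    [0,0,0],
    [0,0,0],
  ],
  offset=[
    [0,0,-0.7],
    [0,0,-0.7],
    [0,0,0],
  ],
  hand=[0,0,0],
)

```text
time_s: 10.38
ee_pos: [575.4, -9.2, 155.6]
tool_rot: [180.0, -0.0, 84.8]
ft_force: [-0.0, -0.7, -1.9]
grip_width: 19.6
grasp_force: 49.9
```

Inside the slot without contact. The plug's bottom is next.

Emit:
send_rows(
  dr=[
    [0,0,0],
    [0,0,0],
    [0,0,0],
  ],
  offset=[
    [0,0,-0.7],
    [0,0,-0.7],
    [0,0,0],
  ],
  hand=[0,0,0],
)

```text
time_s: 10.75
ee_pos: [575.1, -9.2, 156.5]
tool_rot: [-180.0, 0.0, 84.8]
ft_force: [-0.6, -0.1, -6.1]
grip_width: 19.9
grasp_force: 49.9
```

Emit:
send_rows(
  dr=[
    [0,0,0],
    [0,0,0],
    [0,0,0],
  ],
  offset=[
    [0,0,-0.5],
    [0,0,-0.5],
    [0,0,0],
  ],
  hand=[0,0,0],
)

```text
time_s: 11.12
ee_pos: [575.3, -9.2, 157.8]
tool_rot: [-180.0, -0.0, 84.8]
ft_force: [-0.5, 0.3, -6.4]
grip_width: 19.6
grasp_force: 49.9
```

Emit:
send_rows(
  dr=[
    [0,0,0],
    [0,0,0],
    [0,0,0],
  ],
  offset=[
    [0,0,-0.5],
    [0,0,-0.5],
    [0,0,0],
  ],
  hand=[0,0,0],
)

```text
time_s: 11.5
ee_pos: [575.3, -9.3, 158.9]
tool_rot: [180.0, 0.0, 84.8]
ft_force: [-0.5, -0.4, -6.4]
grip_width: 19.7
grasp_force: 49.9
```

Emit:
send_rows(
  dr=[
    [0,0,0],
    [0,0,0],
    [0,0,0],
    [0,0,0],
    [0,0,0],
  ],
  offset=[
    [0,0,-0.8],
    [0,0,-0.8],
    [0,0,-0.8],
    [0,0,-0.8],
    [0,0,-0.8],
  ],
  hand=[0,0,0,0,0],
)

```text
time_s: 12.12
ee_pos: [575.3, -9.3, 162.9]
tool_rot: [180.0, 0.0, 84.8]
ft_force: [-1.7, 0.2, -7.3]
grip_width: 19.6
grasp_force: 49.9
```

Emit:
send_rows(
  dr=[
    [0,0,0],
    [0,0,0],
    [0,0,0],
    [0,0,0],
    [0,0,0],
  ],
  offset=[
    [0,0,-0.8],
    [0,0,-0.8],
    [0,0,-0.8],
    [0,0,-0.8],
    [0,0,-0.8],
  ],
  hand=[0,0,0,0,0],
)

```text
time_s: 12.75
ee_pos: [575.3, -9.2, 166.9]
tool_rot: [-180.0, 0.0, 84.8]
ft_force: [-1.1, 1.1, -7.0]
grip_width: 19.5
grasp_force: 49.9
```

Emit:
send_rows(
  dr=[
    [0,0,0],
    [0,0,0],
    [0,0,0],
    [0,0,0],
    [0,0,0],
  ],
  offset=[
    [0,0,-0.8],
    [0,0,-0.8],
    [0,0,-0.8],
    [0,0,0],
    [0,0,0],
  ],
  hand=[0,0,0,0,0],
)

```text
time_s: 13.38
ee_pos: [575.3, -9.2, 169.3]
tool_rot: [180.0, -0.0, 84.8]
ft_force: [-1.7, 0.1, -6.4]
grip_width: 19.6
grasp_force: 49.9
```

```bash
python3 - <<'E'
from station import arm,get_image
import cv2,numpy as np
s=arm.sense();print(s["ee_pos"],s["tool_rot"],s["time_s"],s["ft_force"])
d=get_image("side")["img"][185:285,220:370,::-1];e=get_image("scene")["img"][140:240,220:330,::-1]
cv2.imwrite("pics/p3.png",np.hstack([cv2.resize(d,(420,380),interpolation=2),cv2.resize(e,(380,380),interpolation=2)]))
E
```

```text
[575.34207926  -9.21654589 169.33909374] [ 1.79994384e+02 -2.09889933e-03  8.48449311e+01] 13.375 [-1.66268905  0.08358728 -6.44238891]
```

View pics/p3.png

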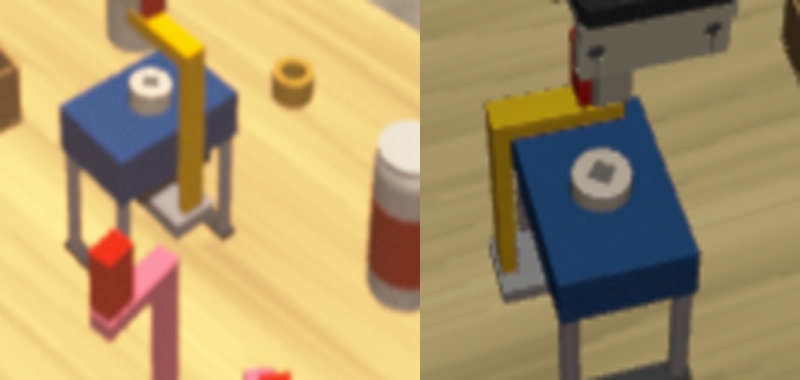

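The plug stands upright and about 11 mm proud. I'll raise it 2 mm more, then withdraw the hook.

Emit:
send_rows(
  dr=[
    [0,0,0],
    [0,0,0],
    [0,0,0],
    [0,0,0],
    [0,0,0],
  ],
  offset=[
    [0,0,-1],
    [0,0,-1],
    [0,0,0],
    [0,0,4],
    [0,0,8],
  ],
  hand=[0,0,0,0,0],
)

```text
time_s: 14.1
ee_pos: [575.6, -9.2, 159.6]
tool_rot: [179.9, -0.0, 84.8]
ft_force: [-2.2, 0.6, -0.4]
grip_width: 19.9
grasp_force: 49.9
```

Emit:
send_rows(
  dr=[
    [0,0,0],
    [0,0,0],
    [0,0,0],
    [0,0,0],
    [0,0,0],
  ],
  offset=[
    [0,0,9],
    [0,0,9],
    [0,0,8],
    [0,0,0],
    [0,0,0],
  ],
  hand=[0,0,0,0,0],
)

```text
time_s: 14.72
ee_pos: [575.5, -9.3, 133.5]
tool_rot: [180.0, -0.0, 84.8]
ft_force: [0.2, 0.1, -3.2]
grip_width: 20.1
grasp_force: 49.9
```

Emit:
send_rows(
  dr=[
    [0,0,0],
    [0,0,0],
    [0,0,0],
    [0,0,0],
    [0,0,0],
  ],
  offset=[
    [-20,0,0],
    [-40,0,0],
    [-40,0,0],
    [-35,0,0],
    [-15,0,0],
  ],
  hand=[0,0,0,0,0],
)

```text
time_s: 15.35
ee_pos: [561.4, -161.0, 133.5]
tool_rot: [180.0, 0.0, 84.7]
ft_force: [-0.3, -0.9, -2.5]
grip_width: 19.9
grasp_force: 49.9
```

Emit:
send_rows(
  dr=[
    [0,0,0],
    [0,0,0],
    [0,0,0],
  ],
  offset=[
    [0,0,5],
    [0,0,2.5],
    [0,0,0],
  ],
  hand=[0,0,0],
)

```text
time_s: 15.72
ee_pos: [561.9, -157.7, 125.4]
tool_rot: [-180.0, -0.0, 84.9]
ft_force: [0.2, 0.1, -2.2]
grip_width: 20.0
grasp_force: 49.9
```

Emit:
send_rows(
  dr=[
    [0,0,0],
    [0,0,0],
    [0,0,0],
  ],
  offset=[
    [0,0,0.8],
    [0,0,0.6],
    [0,0,0],
  ],
  hand=[0,0,0],
)

```text
time_s: 16.1
ee_pos: [562.0, -158.5, 124.7]
tool_rot: [180.0, -0.0, 84.9]
ft_force: [0.9, 1.6, 2.1]
grip_width: 19.8
grasp_force: 49.9
```

Standing on the bench. Release half open, hold still, then lift.

Emit:
send_rows(
  dr=[
    [0,0,0],
    [0,0,0],
    [0,0,0],
    [0,0,0],
    [0,0,0],
  ],
  offset=[
    [0,0,0],
    [0,0,0],
    [0,0,0],
    [0,0,0],
    [0,0,0],
  ],
  hand=[0.5,0.5,0.5,0.5,0.5],
)

```text
time_s: 16.73
ee_pos: [561.8, -158.7, 124.3]
tool_rot: [-180.0, 0.0, 84.8]
ft_force: [-0.5, -0.3, 0.3]
grip_width: 46.1
grasp_force: 0.0
```

Emit:
send_rows(
  dr=[
    [0,0,0],
    [0,0,0],
    [0,0,0],
    [0,0,0],
    [0,0,0],
  ],
  offset=[
    [0,0,0],
    [0,0,-20],
    [0,0,-30],
    [0,0,-30],
    [0,0,0],
  ],
  hand=[0.5,0.5,0.5,0.5,0.5],
)

```text
time_s: 17.35
ee_pos: [562.8, -158.9, 208.3]
tool_rot: [179.7, 0.1, 84.8]
ft_force: [1.0, -0.7, -0.7]
grip_width: 46.6
grasp_force: 0.0
```

```bash
python3 plan.py 576 -55 204 84.8 2;python3 - <<'E'
from station import arm,get_image
import cv2,numpy as np
s=arm.sense()
d=get_image("wrist");np.savez("pics/w4.npz",ee=s["ee_pos"],rot=s["tool_rot"],**d)
cv2.imwrite("pics/w4.png",d["img"][:,:,::-1])
E
```

```text
[0, 0, np.float64(0.0)] [52.3, 1.9, 2.2]
[0, 0, np.float64(0.0)] [52.4, 1.9, 2.1]
```

View pics/w4.png

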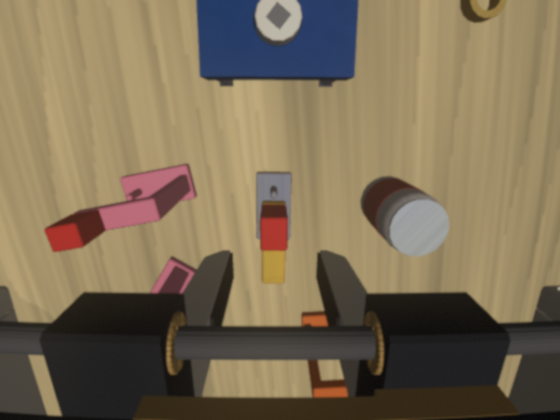

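The hook stands upright and free at (274,215), and the plug is proud in its socket at (278,16). Next is the plug.

```bash
python3 - <<'E'
from h import *
print(wr("pics/w4.npz",(278,16),116), wr("pics/w4.npz",(274,227),156))
E
python3 plan.py 578.2 -10.2 150 84.8 4
```

```text
[579.7 -11.5] [ 563.9 -154.5]
[0, 0, np.float64(0.0)] [37.4, 0.6, 14.1]
[0, 0, np.float64(0.0)] [37.3, 0.6, 14.1]
[0, 0, np.float64(0.0)] [37.4, 0.6, 14.1]
[0, 0, np.float64(0.0)] [37.3, 0.7, 14.0]
```

Emit:
send_rows(
  dr=[
    [0,0,0],
    [0,0,0],
    [0,0,0],
    [0,0,0],
    [0,0,0],
  ],
  offset=[
    [37.4,0.6,0],
    [37.3,0.6,14],
    [37.4,0.6,14],
    [37.3,0.7,28],
    [0,0,0],
  ],
  hand=[0.75,0.75,0.75,0.75,0.75],
)

```text
time_s: 18.02
ee_pos: [576.6, -8.1, 145.5]
tool_rot: [-179.8, -0.0, 85.0]
ft_force: [-1.3, -0.3, 0.7]
grip_width: 69.5
grasp_force: 0.0
```

Emit:
send_rows(
  dr=[
    [0,0,0],
    [0,0,0],
    [0,0,0],
    [0,0,0],
  ],
  offset=[
    [0,0,25],
    [0,0,12],
    [0,0,4],
    [0,0,0],
  ],
  hand=[0.75,0.75,0.75,0.75],
)

```text
time_s: 18.52
ee_pos: [577.9, -10.4, 107.8]
tool_rot: [180.0, 0.0, 84.8]
ft_force: [-0.4, -0.2, -0.3]
grip_width: 70.1
grasp_force: 0.0
```

Emit:
send_rows(
  dr=[
    [0,0,0],
    [0,0,0],
    [0,0,0],
    [0,0,0],
    [0,0,0],
  ],
  offset=[
    [0,0,2],
    [0,0,0],
    [0,0,0],
    [0,0,0],
    [0,0,0],
  ],
  hand=[0.75,0,0,0,0],
  newtons=45,
)

```text
time_s: 19.15
ee_pos: [577.9, -10.1, 105.5]
tool_rot: [180.0, 0.0, 84.8]
ft_force: [2.6, 0.3, 1.1]
grip_width: 34.5
grasp_force: 1.3
```

Emit:
send_rows(
  dr=[
    [0,0,0],
    [0,0,0],
    [0,0,0],
  ],
  offset=[
    [0,0,0],
    [0,0,0],
    [0,0,0],
  ],
  hand=[0,0,0],
)

```text
time_s: 19.52
ee_pos: [577.8, -10.1, 105.4]
tool_rot: [-180.0, -0.0, 84.8]
ft_force: [0.5, 0.9, 0.4]
grip_width: 32.8
grasp_force: 45.0
```

Emit:
send_rows(
  dr=[
    [0,0,0],
    [0,0,0],
    [0,0,0],
    [0,0,0],
    [0,0,0],
  ],
  offset=[
    [0,0,-2],
    [0,0,-3],
    [0,0,-4],
    [0,0,-4],
    [0,0,-4],
  ],
  hand=[0,0,0,0,0],
)

```text
time_s: 20.15
ee_pos: [578.0, -10.1, 123.2]
tool_rot: [179.9, -0.0, 84.8]
ft_force: [-0.6, -0.7, -0.3]
grip_width: 32.7
grasp_force: 45.0
```

Emit:
send_rows(
  dr=[
    [0,0,0],
    [0,0,0],
    [0,0,0],
  ],
  offset=[
    [0,0,-10],
    [0,0,-20],
    [0,0,-20],
  ],
  hand=[0,0,0],
)

```text
time_s: 20.52
ee_pos: [578.0, -10.1, 174.4]
tool_rot: [179.9, -0.0, 84.8]
ft_force: [-0.6, -0.3, -0.6]
grip_width: 32.6
grasp_force: 45.0
```

```bash
python3 plan.py 510 245 150 84.8 6;python3 - <<'E'
from station import arm,get_image
import cv2,numpy as np
a=get_image("side")["img"][90:330,120:390,::-1];b=get_image("scene")["img"][80:320,130:420,::-1]
cv2.imwrite("pics/p5.png",np.hstack([cv2.resize(a,(400,356),interpolation=2),cv2.resize(b,(400,356),interpolation=2)]))
E
```

```text
[0, 0, np.float64(0.0)] [41.3, -15.1, 4.1]
[0, 0, np.float64(0.0)] [41.3, -15.1, 4.1]
[0, 0, np.float64(0.0)] [41.3, -15.1, 4.1]
[0, 0, np.float64(0.0)] [41.3, -15.1, 4.0]
[0, 0, np.float64(0.0)] [41.4, -15.1, 4.1]
[0, 0, np.float64(0.0)] [41.3, -15.2, 4.0]
```

View pics/p5.png

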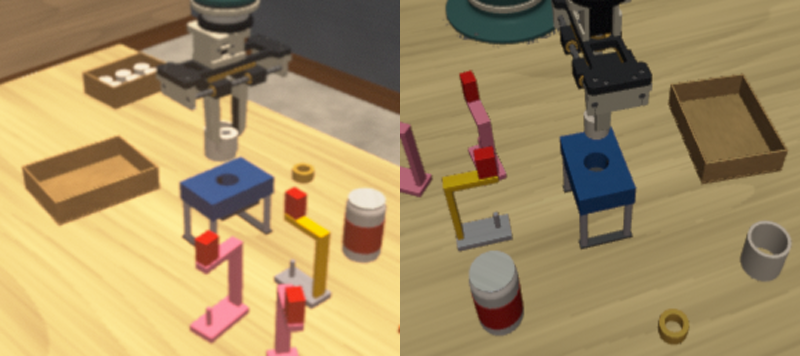

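The plug is held at (220,143) in the left panel, the socket is empty, and the hook stands upright. Now over to the bin.

Emit:
send_rows(
  dr=[
    [0,0,0],
    [0,0,0],
    [0,0,0],
    [0,0,0],
    [0,0,0],
  ],
  offset=[
    [41,-15,4],
    [41,-15,4],
    [41,-15,4],
    [41,-15,4],
    [41,-15,4],
  ],
  hand=[0,0,0,0,0],
)

```text
time_s: 21.25
ee_pos: [520.9, 202.1, 152.1]
tool_rot: [180.0, -0.0, 84.8]
ft_force: [1.2, 0.1, -1.5]
grip_width: 32.5
grasp_force: 45.0
```

Emit:
send_rows(
  dr=[
    [0,0,0],
    [0,0,0],
    [0,0,0],
    [0,0,0],
    [0,0,0],
  ],
  offset=[
    [42,-16,4],
    [0,0,40],
    [0,0,40],
    [0,0,30],
    [0,0,0],
  ],
  hand=[0,0,0,0,0],
)

```text
time_s: 21.88
ee_pos: [508.1, 243.6, 36.2]
tool_rot: [-179.8, 0.1, 84.8]
ft_force: [-0.4, 0.5, 0.1]
grip_width: 32.6
grasp_force: 45.0
```

Emit:
send_rows(
  dr=[
    [0,0,0],
    [0,0,0],
    [0,0,0],
    [0,0,0],
    [0,0,0],
  ],
  offset=[
    [0,0,6],
    [0,0,4],
    [0,0,3],
    [0,0,1],
    [0,0,0],
  ],
  hand=[0,0,0,0,0],
)

```text
time_s: 22.5
ee_pos: [509.4, 244.1, 24.5]
tool_rot: [180.0, -0.0, 84.8]
ft_force: [-0.3, 0.5, -1.2]
grip_width: 33.0
grasp_force: 45.0
```

Emit:
send_rows(
  dr=[
    [0,0,0],
    [0,0,0],
    [0,0,0],
  ],
  offset=[
    [0,0,1],
    [0,0,1],
    [0,0,0],
  ],
  hand=[0,0,0],
)

```text
time_s: 22.88
ee_pos: [509.7, 244.3, 23.5]
tool_rot: [180.0, -0.0, 84.8]
ft_force: [-3.3, -0.8, 11.0]
grip_width: 32.7
grasp_force: 44.9
```

Emit:
send_rows(
  dr=[
    [0,0,0],
    [0,0,0],
  ],
  offset=[
    [0,0,1],
    [0,0,0],
  ],
  hand=[0,0],
)

```text
time_s: 23.12
ee_pos: [509.8, 244.4, 23.4]
tool_rot: [179.9, -0.0, 84.8]
ft_force: [-8.1, -3.5, 20.7]
grip_width: 32.5
grasp_force: 44.9
```

Touching the floor, so back off and release.

Emit:
send_rows(
  dr=[
    [0,0,0],
    [0,0,0],
    [0,0,0],
    [0,0,0],
    [0,0,0],
  ],
  offset=[
    [0,0,-2],
    [0,0,0],
    [0,0,0],
    [0,0,0],
    [0,0,0],
  ],
  hand=[0,0,0.65,0.65,0.65],
)

```text
time_s: 23.75
ee_pos: [509.2, 244.1, 23.1]
tool_rot: [-180.0, 0.0, 84.8]
ft_force: [-0.1, 0.2, 1.1]
grip_width: 57.5
grasp_force: 0.0
```

Emit:
send_rows(
  dr=[
    [0,0,0],
    [0,0,0],
    [0,0,0],
    [0,0,0],
    [0,0,0],
  ],
  offset=[
    [0,0,0],
    [0,0,-30],
    [0,0,-50],
    [0,0,-60],
    [0,0,0],
  ],
  hand=[0.65,0.65,0.65,0.65,0.65],
)

```text
time_s: 24.38
ee_pos: [511.0, 244.8, 168.5]
tool_rot: [179.6, -0.2, 84.8]
ft_force: [0.0, -0.0, -0.4]
grip_width: 60.3
grasp_force: 0.0
```

```bash
python3 - <<'E'
from station import arm,get_image
import cv2,numpy as np
a=get_image("side")["img"][90:330,120:390,::-1];b=get_image("scene")["img"][80:320,130:420,::-1]
cv2.imwrite("pics/p6.png",np.hstack([cv2.resize(a,(400,356),interpolation=2),cv2.resize(b,(400,356),interpolation=2)]))
E
```

```text
(no output)
```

View pics/p6.png

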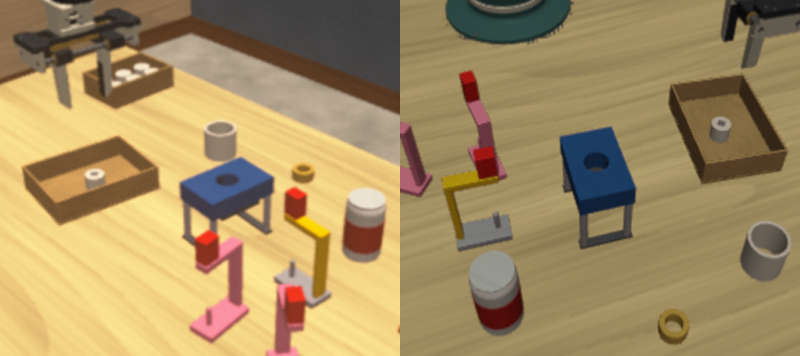

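The plug stands in the bin at (720,128) in the right panel, the hook is upright and clear of the stand, and the bystanders have not moved.

```bash
python3 -c "
from station import workorder;print(workorder.job_done())"
```

```text
the job is handed in; nothing more can be done
None
```

I poked the plug up, stood the hook back on the bench clear of the stand, set the plug in the bin and handed the job in at about 24 s; handing in returned no verdict.

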